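# Emergency-stop check on the sample conveyor

### The job

Do the start-of-shift check of the sample conveyor's emergency stop: push the red mushroom button on the yellow box all the way in until it latches, twist its head clockwise by the raised grip bar until the button springs back out, then press the blue reset button on the grey box fully in and let it come up again. Do it all with fingertip pushes: never pinch the grip bar between the fingers or grip the head by its rim. Leave the green start button alone and do not shift or knock over any of the bottles and other things standing on the bench.

Things in the scene. Friction and masses are not known exactly. Their poses are not given: they have to be found in the camera images.
- estop_box: Emergency-stop station: yellow enclosure 100 x 100 mm, 65 mm tall, fixed to the bench, origin at the centre of its underside, z up. A red mushroom button stands on the centre of its lid: round head 60 mm across whose nearly flat top face lies 95 mm above the bench when the button is out. A grey conduit stub stands out 35 mm on its +x side.
- estop_top (a point): Centre of the top of the red grip bar that stands across the mushroom's face, on its axis; 111 mm above the bench when out; moves with the head. The bar is 54 mm long, 16 mm tall, 12 mm wide with upright flanks (its top 2 mm stepped in to 8 mm), and lies along the x axis of estop_box when untwisted. White arrows beside it point clockwise.
- estop_plunger (a joint): How far the red button is pushed in, m: 0 out, about 0.0074 when latched and let go, 0.010 at its end stop. Sprung outward: it takes 4 N at the start, 7 to 9 N near 0.0035 where the latch rides over, then 6 to 7.5 N up to the end stop, so a light touch does not latch it. Pushed to 0.008 or more it has snapped into its latch and stays in; short of that it springs back.
- estop_head (a joint): Twist of the red head, rad: 0 at rest, growing clockwise as seen from above, end stop at 0.9. A light spring returns it to 0 (about 0.05 N m to turn it). With the button latched in, a twist of about 0.45 to 0.6 frees the latch and the button springs out by itself.
- button_box: Push-button station: grey enclosure 85 mm (x) x 150 mm (y) and 75 mm tall, fixed to the bench, origin at the centre of its underside. On its lid stand two round push buttons in aluminium bezels 42 mm across and 12 mm tall: blue reset at y = +35 mm, green start at y = -35 mm of this body. A grey conduit stub stands out up to 35 mm on its +x side.
- reset_top (a point): Centre of the top of the blue reset button, 26 mm across, 97 mm above the bench when out.
- reset (a joint): How far the blue reset button is pushed in, m: 0 out, 0.006 fully in. Spring return, 5 N when fully in.
- start_top (a point): Centre of the top of the green start button, of the same size and height. To be left alone.
- start (a joint): How far the green start button is pushed in, m: 0 out, 0.006 fully in.
- amber_bottle: Bystander, not to be disturbed: amber glass bottle with a black cap and paper label, 56 mm across, 112 mm tall; origin at the centre of its underside.
- glass_jar: Bystander, not to be disturbed: green-tinted glass jar with a white lid, 58 mm across, 85 mm tall; origin at the centre of its underside.
- beaker: Bystander, not to be disturbed: small open glass beaker, 58 mm across, 75 mm tall; origin at the centre of its underside.
- sample_vial: Bystander, not to be disturbed: white sample vial with a blue lid, 36 mm across, 70 mm tall; origin at the centre of its underside.
- tube_rack: Bystander, not to be disturbed: cream rack of 32 glass tubes, 92 x 172 mm, 110 mm tall; origin at the centre of its underside.
- solution_bottle: Bystander, not to be disturbed: white plastic bottle with a red cap, 60 mm across, 120 mm tall; origin at the centre of its underside.
- petri_dish: Bystander, not to be disturbed: clear covered dish, 94 mm across, 18 mm tall; origin at the centre of its underside.
- lab_spatula: Bystander, not to be disturbed: steel lab spatula with a wooden grip lying flat, 175 mm long, 6 mm thick.

How it is judged:
By the outcome, as a careful person would: the job done as asked, in the order asked, and still so for the second after the job is handed in, with the robot touching nothing.
It also fails if it takes over 51 s, if anything falls off the work surface, if the arm or the gripper's body presses on something with over 40 N, if the wrist force passes 120 N, or if a joint passes its speed limit or range.

### The arm

A 7-joint arm with a two-finger parallel gripper is mounted at the origin on the work surface. World frame = base frame: x ahead of the robot, y to its left, z up, the work surface at z = 0. Lengths are in m, angles in rad, forces in N, time in s.
With the tool pointing down it reaches from about 0.425 to 0.95 m from the base axis. Payload 4.7 kg.
Tool frame: the origin (TCP) lies between the finger pads; the fingertips stand 17 mm ahead of it and the grasp point (between the pads) lies 2 mm behind it; x points along the fingers, z is the direction in which the jaws open and shut, and the axes are right-handed (so a half turn about x gives the same grasp; the last joint's range is limited). The gripper opens to 85 mm and grips with 20 to 120 N. Pads are 22 mm wide; open, the fingers measure 114 mm over their backs; the gripper's body (76 mm by 85 mm) begins 54 mm behind the grasp point. The pads swing forward as they close: fully open they stand 13 mm farther back than shut.
Start: joints at [1.258, 0.469, -0.049, 1.532, 0.024, 1.141, -0.082], TCP at [0.189, -0.648, 0.248] pointing down, gripper open.
Joint ranges: [-2.59, 2.59], [-0.33, 1.99], [-1.39, 1.29], [0.1, 2.45], [-1.04, 4.18], [0.21, 1.99], [-2.66, 2.66]. Speed limits (rad/s): [2.57, 2.57, 3.14, 3.14, 3.14, 3.14, 3.14].

### API

Orientations are given as a unit quaternion [w, x, y, z].
In Python, from workcell import r gives the robot as it stands.
- The arm moves only by the tool drive_tool, never from a script. Its argument "motion" is a list of rows, each an object of numbers: "dx", "dy", "dz": the shift along the tool's x, y, z in m; "spin": the turn about the tool's x in degrees; "claw": the opening, from 0 (shut) to 1 (fully open). In form: [{"dx": .., "dy": .., "dz": .., "spin": .., "claw": ..}, ...]. A call has 1 to 20 rows; each row is the pose to reach, as a shift and turn from the pose commanded when the call began, along the tool's axes at that moment; what a row does not reach only later rows make up. A row lasts 1/10 s, in which the tool goes at most 50 mm and 8.59 degrees, less where a joint would pass 70% of its speed; a pose out of reach is approached as far as the arm can. A call with a gripper value outside its range is refused whole. The fingers move at their own pace and stop on an object; the grip force is fixed at half the most. Time passes only in rows, so rows that repeat a pose let the fingers close. It gives the time, the measured TCP pose, the force and the opening at its end, in the units of the state.
- r.state(): the state, without advancing time (a new reading comes with each control period).
- r.capture(name): name is "scene" or "top"; returns (picture, depth): 480x640x3 uint8, blue, green, red; 480x640 float32, m along the optical axis (not along the pixel's ray), 0 where there is no reading.
- r.camera_info(name): a dict with "fov_y" (degrees; the focal length in pixels is half the picture's height over the tangent of half this angle, whatever the lens; pixels are square), "cx", "cy" (the principal point, pixels), "world_to_cam" (4x4, takes a point from world to camera coordinates). Camera axes: x right, y down, z forward; pixel columns grow to the right and rows downward; lengths in m; the calibration is good to about 2 mm. A picture is of the moment at which its call begins. camera_info takes no time and is no camera call.
- r.hand_in(): hands the job in, once; it reports no verdict.
The state is a dict: "t": time; "joint_positions": joint angles; "dq": joint speeds; "tau": joint torques, N m; "eef_pos": TCP position; "ee_rot": TCP orientation; "contact_force": force on the tool from outside, world axes, zero at the start; "moment": the same for the moment, N m; "gripper_width": opening from 0.0 (shut) to 1.0 (fully open).
Only numpy, scipy, OpenCV 4.12 (cv2) and the standard library are available. Lean on these libraries where they do the work, as an engineer would, in place of code of your own. Each camera call takes 0.05 s, during which the arm holds its last target. There are 200 camera calls.

## Working session

There is one attempt and no reset: what is moved stays moved. The work goes in short steps, Python scripts to look and compute and a tool call to move; the robot and the scene stay as the last step left them, time stands still between calls to the robot, and variables do not carry over. Pictures are saved under pics/ and viewed, about 8 in all and at most 12, crops included, and the job is handed in when it is done.

Besides the shell and the picture viewer there is one more tool, called after ">>>" as name(argument=value, ...), one argument or row to a line, values as JSON. drive_tool: Moves the arm, as the interface text tells. Its arguments: {"type":"object","properties":{"motion":{"type":"array"}},"required":["motion"]}

```bash
mkdir -p pics; cat > h.py <<'E'
import numpy as np, cv2
from workcell import r
def ray(name,u,v,z):
    i=r.camera_info(name); f=240/np.tan(np.radians(i["fov_y"]/2)); T=np.array(i["world_to_cam"])
    R,t=T[:3,:3],T[:3,3]; o=-R.T@t; d=R.T@np.array([(u-i["cx"])/f,(v-i["cy"])/f,1])
    return o+d*(z-o[2])/d[2]
def cloud(name,D):
    i=r.camera_info(name); f=240/np.tan(np.radians(i["fov_y"]/2)); T=np.array(i["world_to_cam"])
    v,u=np.mgrid[:480,:640]; P=np.stack([(u-i["cx"])/f*D,(v-i["cy"])/f*D,D],-1)
    return (P-T[:3,3])@T[:3,:3]
E
python3 - <<'E'
from h import *
s=r.state(); print(s["t"],s["eef_pos"],s["ee_rot"],s["contact_force"],s["gripper_width"])
for n in("scene","top"):
    im,D=r.capture(n); cv2.imwrite(f"pics/{n}0.png",im); np.save(f"{n}0.npy",D)
    i=r.camera_info(n); print(n,i["fov_y"],i["cx"],i["cy"],np.round(i["world_to_cam"],3).tolist(),(D>0).mean())
E
```

```text
0.0 [ 0.18881036 -0.64748028  0.24723439] [ 0.5651125   0.42464768  0.56626066 -0.42387626] [-0.13739107  0.13285667  0.25937922] 1.0003982228020063
scene 44.29785424534388 309.8740315972126 234.60547785020657 [[0.859, 0.512, 0.015, -0.494], [0.432, -0.708, -0.558, -0.19], [-0.275, 0.486, -0.829, 1.596], [0.0, 0.0, 0.0, 1.0]] 0.9958723958333333
top 48.49302424308535 311.4600587041466 231.81090633258734 [[0.01, -1.0, 0.013, -0.005], [-0.988, -0.012, -0.157, 0.593], [0.157, -0.011, -0.988, 1.569], [0.0, 0.0, 0.0, 1.0]] 0.995849609375
```

View pics/scene0.png

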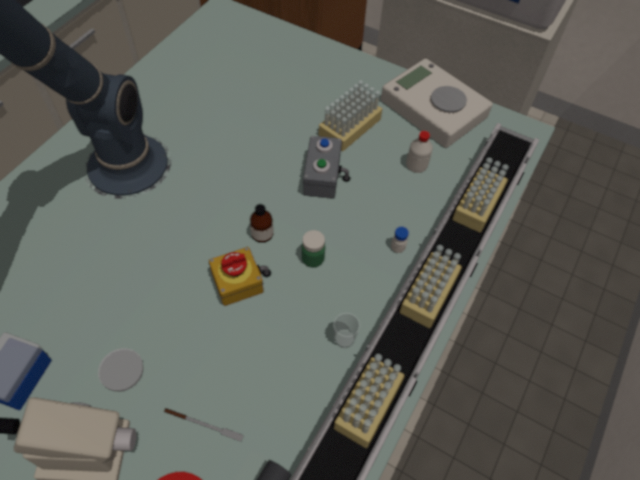

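View pics/top0.png

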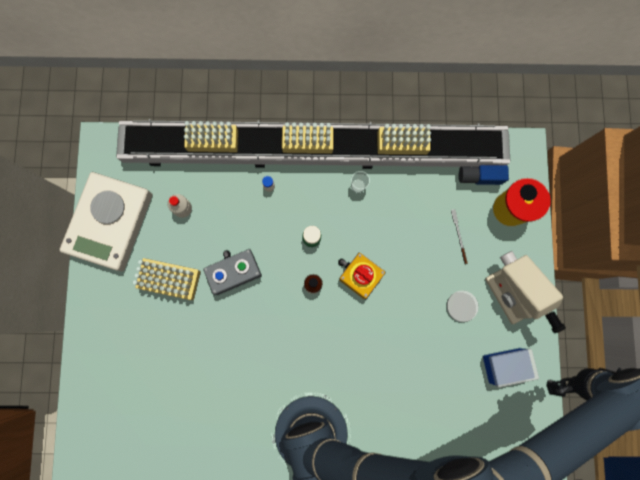

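The top view shows the e-stop head at about (363,274) with its conduit stub at (344,263). The blue button is at (219,276), green at (242,267), the amber bottle at (313,284) and the jar at (312,236). Next I'll measure these.

```bash
python3 - <<'E'
from h import *
def cen(name,lo,hi,box,z):
    im=cv2.imread(f"pics/{name}0.png"); x0,y0,x1,y1=box
    m=cv2.inRange(cv2.cvtColor(im,cv2.COLOR_BGR2HSV),lo,hi)
    if lo[0]==170: m|=cv2.inRange(cv2.cvtColor(im,cv2.COLOR_BGR2HSV),(0,lo[1],lo[2]),(8,255,255))
    k=np.zeros_like(m);k[y0:y1,x0:x1]=m[y0:y1,x0:x1]
    c=max(cv2.findContours(k,0,2)[0],key=cv2.contourArea); (u,v),wh,a=cv2.minAreaRect(c)
    print(name,(round(u,1),round(v,1)),np.round(wh,1),round(a,1),ray(name,u,v,z)[:2].round(4)); return c
B={"scene":[(205,240,265,310),(310,135,335,152),(312,155,332,172)],"top":[(335,250,390,300),(205,262,232,288),(233,258,250,276)]}
for n in B:
    print("red");cen(n,(170,120,60),(180,255,255),B[n][0],.097)
    print("yellow");c=cen(n,(15,150,60),(32,255,255),B[n][0],.065)
    b=cv2.boxPoints(cv2.minAreaRect(c)); print([ray(n,*p,.065)[:2].round(3).tolist() for p in b])
    print("blue");cen(n,(100,120,60),(130,255,255),B[n][1],.095)
    print("green");cen(n,(45,100,40),(90,255,255),B[n][2],.095)
# heights
D=np.load("top0.npy");P=cloud("top",D)
for lo,hi,nm in[((0.45,-.3),(.72,0),"estop")]:
    m=(P[...,2]>.02)&(P[...,2]<.3)&(P[...,0]>.3)&(P[...,0]<1.05)&(abs(P[...,1])<.75)
    n,l,st,ce=cv2.connectedComponentsWithStats(m.astype(np.uint8))
    for k in range(1,n):
        if st[k,4]>30:
            q=P[l==k]; print(ce[k].round(),"x",q[:,0].min().round(3),q[:,0].max().round(3),"y",q[:,1].min().round(3),q[:,1].max().round(3),"z",q[:,2].max().round(3))
im=cv2.imread("pics/top0.png"); a=cv2.resize(im[245:305,325:400],None,fx=8,fy=8,interpolation=2)
im=cv2.imread("pics/scene0.png"); b=cv2.resize(im[240:310,200:280],None,fx=8,fy=8,interpolation=2)
c=np.zeros((600,800,3),np.uint8); a=cv2.resize(a,(400,320));b=cv2.resize(b,(400,350)); c[:320,:400]=a;c[:350,400:]=b
cv2.imwrite("pics/c1.png",c[:350])
E
```

```text
red
scene (233.5, 264.0) [22. 23.] 90.0 [ 0.4664 -0.1527]
yellow
scene (237.0, 275.3) [47.1 45.7] 70.8 [ 0.4766 -0.1588]
[[0.397, -0.162], [0.458, -0.076], [0.554, -0.156], [0.494, -0.236]]
blue
scene (324.0, 142.5) [7. 6.] 90.0 [0.455  0.2702]
green
scene (321.4, 162.7) [6.7 7.2] 26.6 [0.4837 0.2074]
red
top (363.2, 274.2) [17.7 18.4] 45.0 [ 0.4618 -0.1495]
yellow
top (361.4, 275.3) [34.2 34. ] 36.9 [ 0.4612 -0.1475]
[[0.451, -0.077], [0.532, -0.137], [0.472, -0.218], [0.391, -0.157]]
blue
top (219.0, 275.5) [7. 6.] 90.0 [0.4538 0.2686]
green
top (241.0, 266.0) [6. 6.] 90.0 [0.4821 0.2058]
[321. 145.] x 0.751 0.929 y -0.609 0.604 z 0.181
[360. 180.] x 0.72 0.778 y -0.171 -0.115 z 0.085
[106. 221.] x 0.471 0.768 y 0.499 0.749 z 0.084
[268. 183.] x 0.727 0.759 y 0.119 0.153 z 0.081
[522. 202.] x 0.618 0.743 y -0.687 -0.557 z 0.158
[179. 205.] x 0.639 0.699 y 0.374 0.432 z 0.132
[311. 236.] x 0.552 0.604 y -0.024 0.03 z 0.095
[232. 271.] x 0.402 0.537 y 0.153 0.32 z 0.108
[526. 291.] x 0.304 0.533 y -0.696 -0.531 z 0.209
[361. 275.] x 0.395 0.533 y -0.22 -0.082 z 0.121
[166. 278.] x 0.387 0.509 y 0.341 0.525 z 0.119
[313. 283.] x 0.409 0.463 y -0.031 0.022 z 0.118
[462. 306.] x 0.33 0.423 y -0.502 -0.411 z 0.032
```

View pics/c1.png

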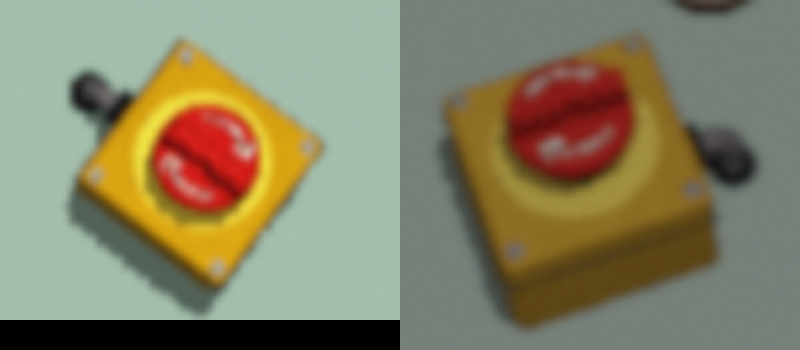

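The box yaw is about 53°: the conduit points toward +x+y and the bar lies along it. The head is near (0.463,-0.150). My plan is to shut the fingers, rise, and go above the head. Then I press the top of the bar, push one flank sideways with the shut fingertips along an arc, and press the reset.

```bash
cat >> h.py <<'E'
from scipy.spatial.transform import Rotation as Ro
def rot(): q=r.state()["ee_rot"]; return Ro.from_quat([q[1],q[2],q[3],q[0]]).as_matrix()
def to(p): # shift in tool axes to bring TCP to p
    s=r.state(); print("t",round(s["t"],2),"d",(rot().T@(np.array(p)-s["eef_pos"])).round(4),"F",np.round(s["contact_force"],1),"pos",np.round(s["eef_pos"],4))
def zyaw(): z=rot()[:,2]; return np.degrees(np.arctan2(z[1],z[0]))
E
python3 - <<'E'
from h import *
print(rot().round(3),zyaw()); to([.463,-.15,.25])
P=cloud("top",np.load("top0.npy"))
m=(P[...,2]>.02)&(P[...,0]<.4)&(P[...,1]<-.3)&(P[...,1]>-.75)
n,l,st,ce=cv2.connectedComponentsWithStats(m.astype(np.uint8))
for k in range(1,n):
    if st[k,4]>30: q=P[l==k]; print(ce[k].round(),q.min(0).round(3),q.max(0).round(3))
E
```

```text
[[-0.001  0.96   0.28 ]
 [ 0.002  0.28  -0.96 ]
 [-1.    -0.    -0.002]] -73.73940009048845
t 0.1 d [-0.002   0.4025 -0.4009] F [-0.6 -0.  -0.3] pos [ 0.1889 -0.6475  0.2473]
[534. 309.] [ 0.304 -0.696  0.02 ] [ 0.4   -0.56   0.209]
[462. 308.] [ 0.33  -0.502  0.02 ] [ 0.399 -0.411  0.032]
[511. 367.] [ 0.148 -0.65   0.02 ] [ 0.255 -0.513  0.099]
[578. 425.] [ 0.069 -0.715  0.248] [ 0.243 -0.3    0.744]
```

>>> drive_tool(
  motion=[
    {"dx": -0.03,"claw": 0},
    {"dx": -0.06,"claw": 0},
    {"dx": -0.1,"claw": 0},
    {"dx": -0.1,"dy": 0.03,"dz": -0.03,"spin": 5,"claw": 0},
    {"dx": -0.1,"dy": 0.06,"dz": -0.06,"spin": 10,"claw": 0},
    {"dx": -0.1,"dy": 0.09,"dz": -0.09,"spin": 15,"claw": 0},
    {"dx": -0.1,"dy": 0.12,"dz": -0.12,"spin": 20,"claw": 0},
    {"dx": -0.1,"dy": 0.15,"dz": -0.15,"spin": 25,"claw": 0},
    {"dx": -0.1,"dy": 0.18,"dz": -0.18,"spin": 30,"claw": 0},
    {"dx": -0.1,"dy": 0.21,"dz": -0.21,"spin": 35,"claw": 0},
    {"dx": -0.1,"dy": 0.24,"dz": -0.24,"spin": 40,"claw": 0},
    {"dx": -0.1,"dy": 0.27,"dz": -0.27,"spin": 45,"claw": 0},
    {"dx": -0.1,"dy": 0.3,"dz": -0.3,"spin": 50,"claw": 0},
    {"dx": -0.1,"dy": 0.33,"dz": -0.33,"spin": 53.3,"claw": 0},
    {"dx": -0.08,"dy": 0.36,"dz": -0.36,"spin": 53.3,"claw": 0},
    {"dx": -0.05,"dy": 0.38,"dz": -0.38,"spin": 53.3,"claw": 0},
    {"dx": -0.02,"dy": 0.395,"dz": -0.395,"spin": 53.3,"claw": 0},
    {"dx": 0.01,"dy": 0.4025,"dz": -0.401,"spin": 53.3,"claw": 0},
    {"dx": 0.04,"dy": 0.4025,"dz": -0.401,"spin": 53.3,"claw": 0},
    {"dx": 0.06,"dy": 0.4025,"dz": -0.401,"spin": 53.3,"claw": 0},
  ],
)

```text
validation failed for argument at $.mo...
```

>>> drive_tool(
  motion=[
    {"dx": -0.03,"dy": 0.0,"dz": 0.0,"spin": 0.0,"claw": 0.0},
    {"dx": -0.06,"dy": 0.0,"dz": 0.0,"spin": 0.0,"claw": 0.0},
    {"dx": -0.1,"dy": 0.0,"dz": 0.0,"spin": 0.0,"claw": 0.0},
    {"dx": -0.1,"dy": 0.03,"dz": -0.03,"spin": 5.0,"claw": 0.0},
    {"dx": -0.1,"dy": 0.06,"dz": -0.06,"spin": 10.0,"claw": 0.0},
    {"dx": -0.1,"dy": 0.09,"dz": -0.09,"spin": 15.0,"claw": 0.0},
    {"dx": -0.1,"dy": 0.12,"dz": -0.12,"spin": 20.0,"claw": 0.0},
    {"dx": -0.1,"dy": 0.15,"dz": -0.15,"spin": 25.0,"claw": 0.0},
    {"dx": -0.1,"dy": 0.18,"dz": -0.18,"spin": 30.0,"claw": 0.0},
    {"dx": -0.1,"dy": 0.21,"dz": -0.21,"spin": 35.0,"claw": 0.0},
    {"dx": -0.1,"dy": 0.24,"dz": -0.24,"spin": 40.0,"claw": 0.0},
    {"dx": -0.1,"dy": 0.27,"dz": -0.27,"spin": 45.0,"claw": 0.0},
    {"dx": -0.1,"dy": 0.3,"dz": -0.3,"spin": 50.0,"claw": 0.0},
    {"dx": -0.1,"dy": 0.33,"dz": -0.33,"spin": 53.3,"claw": 0.0},
    {"dx": -0.08,"dy": 0.36,"dz": -0.36,"spin": 53.3,"claw": 0.0},
    {"dx": -0.05,"dy": 0.38,"dz": -0.38,"spin": 53.3,"claw": 0.0},
    {"dx": -0.02,"dy": 0.395,"dz": -0.395,"spin": 53.3,"claw": 0.0},
    {"dx": 0.01,"dy": 0.4025,"dz": -0.401,"spin": 53.3,"claw": 0.0},
    {"dx": 0.04,"dy": 0.4025,"dz": -0.401,"spin": 53.3,"claw": 0.0},
    {"dx": 0.06,"dy": 0.4025,"dz": -0.401,"spin": 53.3,"claw": 0.0},
  ],
)

```text
t: 2.1
eef_pos: [0.462, -0.1495, 0.186]
ee_rot: [-0.315, -0.632, -0.317, 0.634]
contact_force: [0.3, -0.0, 0.5]
gripper_width: 0.003
```

```bash
python3 - <<'E'
from h import *
print(zyaw()); to([.463,-.15,.128])
im,_=r.capture("top"); im2,_=r.capture("scene")
a=cv2.resize(im[235:315,315:415],(400,320),interpolation=2); b=cv2.resize(im2[210:310,190:290],(400,400),interpolation=2)
c=np.zeros((400,800,3),np.uint8); c[:320,:400]=a;c[:,400:]=b; cv2.imwrite("pics/c2.png",c)
E
```

```text
-126.96596139108337
t 2.1 d [ 0.058   0.0012 -0.0003] F [ 0.3 -0.   0.5] pos [ 0.462  -0.1495  0.186 ]
```

View pics/c2.png

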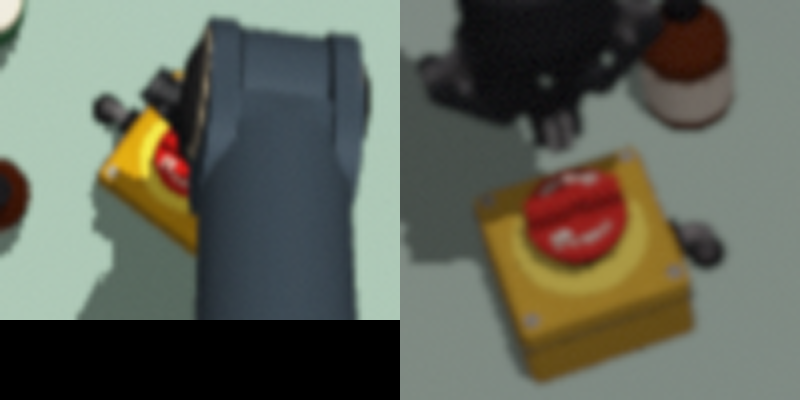

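The shut fingertips hang over the red head, at crop pixel (557,140) in the right panel. The amber bottle, at (685,70), is clear. I'll descend to contact next.

>>> drive_tool(
  motion=[
    {"dx": 0.02,"dy": 0.001,"dz": 0.0,"spin": 0.0,"claw": 0.0},
    {"dx": 0.04,"dy": 0.001,"dz": 0.0,"spin": 0.0,"claw": 0.0},
    {"dx": 0.05,"dy": 0.001,"dz": 0.0,"spin": 0.0,"claw": 0.0},
    {"dx": 0.054,"dy": 0.001,"dz": 0.0,"spin": 0.0,"claw": 0.0},
    {"dx": 0.056,"dy": 0.001,"dz": 0.0,"spin": 0.0,"claw": 0.0},
    {"dx": 0.058,"dy": 0.001,"dz": 0.0,"spin": 0.0,"claw": 0.0},
    {"dx": 0.06,"dy": 0.001,"dz": 0.0,"spin": 0.0,"claw": 0.0},
    {"dx": 0.06,"dy": 0.001,"dz": 0.0,"spin": 0.0,"claw": 0.0},
  ],
)

```text
t: 3.0
eef_pos: [0.4641, -0.151, 0.1285]
ee_rot: [0.315, 0.633, 0.315, -0.633]
contact_force: [0.4, 0.8, 0.4]
gripper_width: 0.001
```

>>> drive_tool(
  motion=[
    {"dx": 0.001,"dy": 0.0,"dz": 0.0,"spin": 0.0,"claw": 0.0},
    {"dx": 0.002,"dy": 0.0,"dz": 0.0,"spin": 0.0,"claw": 0.0},
    {"dx": 0.003,"dy": 0.0,"dz": 0.0,"spin": 0.0,"claw": 0.0},
    {"dx": 0.004,"dy": 0.0,"dz": 0.0,"spin": 0.0,"claw": 0.0},
    {"dx": 0.004,"dy": 0.0,"dz": 0.0,"spin": 0.0,"claw": 0.0},
  ],
)

```text
t: 3.5
eef_pos: [0.4643, -0.151, 0.1249]
ee_rot: [0.316, 0.633, 0.315, -0.633]
contact_force: [-1.2, 0.2, 6.0]
gripper_width: 0.0
```

>>> drive_tool(
  motion=[
    {"dx": 0.002,"dy": 0.0,"dz": 0.0,"spin": 0.0,"claw": 0.0},
    {"dx": 0.004,"dy": 0.0,"dz": 0.0,"spin": 0.0,"claw": 0.0},
    {"dx": 0.005,"dy": 0.0,"dz": 0.0,"spin": 0.0,"claw": 0.0},
    {"dx": 0.006,"dy": 0.0,"dz": 0.0,"spin": 0.0,"claw": 0.0},
    {"dx": 0.007,"dy": 0.0,"dz": 0.0,"spin": 0.0,"claw": 0.0},
    {"dx": 0.007,"dy": 0.0,"dz": 0.0,"spin": 0.0,"claw": 0.0},
  ],
)

```text
t: 4.1
eef_pos: [0.4644, -0.1511, 0.118]
ee_rot: [0.316, 0.633, 0.315, -0.633]
contact_force: [-1.2, -0.6, 6.7]
gripper_width: 0.005
```

One last millimetre or two should reach the end stop.

>>> drive_tool(
  motion=[
    {"dx": 0.001,"dy": 0.0,"dz": 0.0,"spin": 0.0,"claw": 0.0},
    {"dx": 0.002,"dy": 0.0,"dz": 0.0,"spin": 0.0,"claw": 0.0},
    {"dx": 0.003,"dy": 0.0,"dz": 0.0,"spin": 0.0,"claw": 0.0},
    {"dx": 0.003,"dy": 0.0,"dz": 0.0,"spin": 0.0,"claw": 0.0},
  ],
)

```text
t: 4.5
eef_pos: [0.465, -0.1512, 0.1176]
ee_rot: [0.316, 0.633, 0.314, -0.633]
contact_force: [-7.6, 1.4, 29.0]
gripper_width: -0.002
```

The end stop is reached: 29 N, with the tip near 0.101 as expected. I'll lift off and step to the flank.

>>> drive_tool(
  motion=[
    {"dx": -0.006,"dy": 0.0,"dz": 0.0,"spin": 0.0,"claw": 0.0},
    {"dx": -0.014,"dy": 0.0,"dz": 0.0,"spin": 0.0,"claw": 0.0},
    {"dx": -0.03,"dy": 0.0,"dz": 0.0,"spin": 0.0,"claw": 0.0},
    {"dx": -0.03,"dy": -0.012,"dz": -0.01,"spin": 0.0,"claw": 0.0},
    {"dx": -0.03,"dy": -0.022,"dz": -0.018,"spin": 0.0,"claw": 0.0},
    {"dx": -0.03,"dy": -0.022,"dz": -0.018,"spin": 0.0,"claw": 0.0},
  ],
)

```text
t: 5.1
eef_pos: [0.456, -0.1204, 0.1435]
ee_rot: [-0.316, -0.632, -0.317, 0.633]
contact_force: [0.5, -0.1, -0.5]
gripper_width: 0.0
```

```bash
python3 - <<'E'
from h import *
a=np.radians(53);b=np.array([np.cos(a),np.sin(a)]);n=np.array([-b[1],b[0]]);H=np.array([.4635,-.1505])
print(zyaw()); p=H+.018*b+.022*n; print(p); to([*p,.1148])
im,_=r.capture("top"); im2,D=r.capture("scene")
P=cloud("scene",D)
a=cv2.resize(im[235:315,315:415],(400,320),interpolation=2); b=cv2.resize(im2[220:300,190:270],(400,400),interpolation=2)
c=np.zeros((400,800,3),np.uint8); c[:320,:400]=a;c[:,400:]=b; cv2.imwrite("pics/c3.png",c)
E
```

```text
-126.79559380163593
[ 0.45676269 -0.12288463]
t 5.1 d [0.0287 0.0021 0.0015] F [ 0.5 -0.1 -0.5] pos [ 0.456  -0.1204  0.1435]
```

View pics/c3.png

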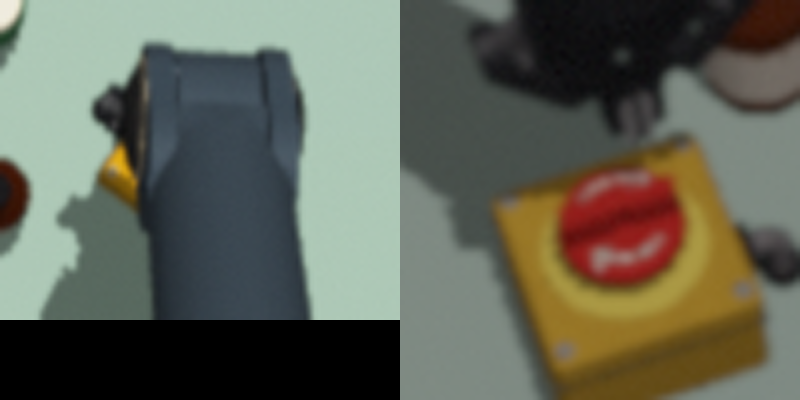

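The red head sits lower, about 1.5 px down at (234,266), so it looks latched. The fingertips are off to the far flank. I'll descend beside the bar.

>>> drive_tool(
  motion=[
    {"dx": 0.01,"dy": 0.0,"dz": 0.001,"spin": 0.0,"claw": 0.0},
    {"dx": 0.02,"dy": 0.0,"dz": 0.001,"spin": 0.0,"claw": 0.0},
    {"dx": 0.025,"dy": 0.0,"dz": 0.001,"spin": 0.0,"claw": 0.0},
    {"dx": 0.028,"dy": 0.0,"dz": 0.001,"spin": 0.0,"claw": 0.0},
    {"dx": 0.0285,"dy": 0.0,"dz": 0.001,"spin": 0.0,"claw": 0.0},
    {"dx": 0.0285,"dy": 0.0,"dz": 0.001,"spin": 0.0,"claw": 0.0},
  ],
)

```text
t: 5.8
eef_pos: [0.4568, -0.1242, 0.1158]
ee_rot: [0.315, 0.633, 0.315, -0.633]
contact_force: [0.2, -0.7, 1.2]
gripper_width: 0.001
```

```bash
python3 - <<'E'
from h import *
a=np.radians(53);H=np.array([.4635,-.1505]);s=r.state();R=rot()
print(zyaw(),s["eef_pos"],s["contact_force"])
for th in (0,.1,.2,.3,.4,.5,.6,.7,.8):
    b=np.array([np.cos(a-th),np.sin(a-th)]);n=np.array([-b[1],b[0]])
    p=H+.018*b+.017*n; d=R.T@(np.array([*p,.1148])-s["eef_pos"]); print(th,d.round(4),round(np.degrees(th),1))
E
```

```text
-127.04215838594602 [ 0.4567533  -0.12418425  0.11575944] [ 0.20956567 -0.72488118  1.18440948]
0 [ 0.001   0.0042 -0.001 ] 0.0
0.1 [ 0.001   0.0061 -0.0027] 5.7
0.2 [ 0.001   0.0081 -0.0041] 11.5
0.3 [ 0.001   0.0103 -0.0053] 17.2
0.4 [ 0.001   0.0126 -0.0063] 22.9
0.5 [ 0.001   0.0149 -0.007 ] 28.6
0.6 [ 0.001   0.0174 -0.0075] 34.4
0.7 [ 0.001   0.0198 -0.0078] 40.1
0.8 [ 0.001   0.0223 -0.0078] 45.8
```

>>> drive_tool(
  motion=[
    {"dx": 0.001,"dy": 0.002,"dz": -0.0005,"spin": 0.0,"claw": 0.0},
    {"dx": 0.001,"dy": 0.0042,"dz": -0.001,"spin": 0.0,"claw": 0.0},
    {"dx": 0.001,"dy": 0.0061,"dz": -0.0027,"spin": 5.7,"claw": 0.0},
    {"dx": 0.001,"dy": 0.0081,"dz": -0.0041,"spin": 11.5,"claw": 0.0},
    {"dx": 0.001,"dy": 0.0103,"dz": -0.0053,"spin": 17.2,"claw": 0.0},
    {"dx": 0.001,"dy": 0.0126,"dz": -0.0063,"spin": 22.9,"claw": 0.0},
    {"dx": 0.001,"dy": 0.0126,"dz": -0.0063,"spin": 22.9,"claw": 0.0},
  ],
)

```text
t: 6.5
eef_pos: [0.47, -0.1258, 0.1147]
ee_rot: [-0.183, -0.682, -0.184, 0.683]
contact_force: [-2.4, 3.0, 1.0]
gripper_width: 0.003
```

A side contact of about 4 N shows the fingertips are turning the head. I'll continue the arc.

>>> drive_tool(
  motion=[
    {"dx": 0.0,"dy": 0.0019,"dz": -0.0017,"spin": 5.7,"claw": 0.0},
    {"dx": 0.0,"dy": 0.0039,"dz": -0.0031,"spin": 11.5,"claw": 0.0},
    {"dx": 0.0,"dy": 0.005,"dz": -0.0037,"spin": 14.3,"claw": 0.0},
    {"dx": 0.0,"dy": 0.0061,"dz": -0.0043,"spin": 17.2,"claw": 0.0},
    {"dx": 0.0,"dy": 0.0061,"dz": -0.0043,"spin": 17.2,"claw": 0.0},
  ],
)

```text
t: 7.0
eef_pos: [0.4764, -0.1286, 0.1146]
ee_rot: [-0.08, -0.702, -0.08, 0.703]
contact_force: [-2.2, 3.5, 1.2]
gripper_width: 0.001
```

```bash
python3 - <<'E'
from h import *
s=r.state();print(zyaw(),s["contact_force"].round(1) if hasattr(s["contact_force"],"round") else s["contact_force"])
im2,D=r.capture("scene")
b=cv2.resize(im2[220:300,190:270],(600,600),interpolation=2); cv2.imwrite("pics/c4.png",b)
E
```

```text
-166.96708644153827 [-2.2  3.5  1.2]
```

View pics/c4.png

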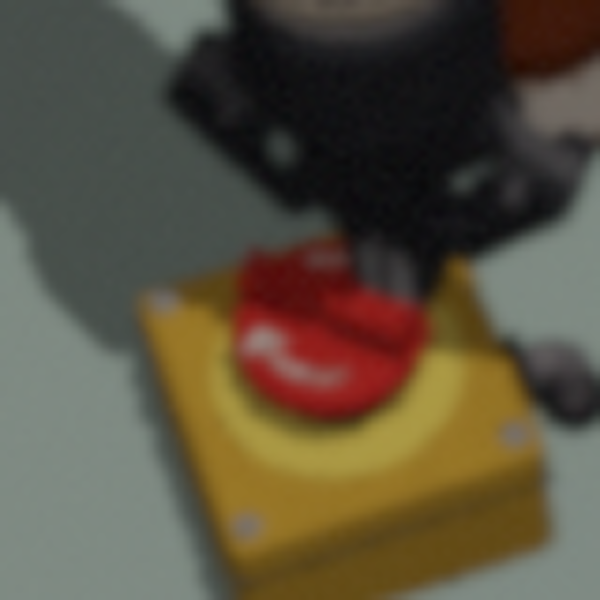

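The bar is clearly turned clockwise, with the fingertips at (385,275) pushing its right end. The head looks raised again. I'll push a little further to be sure, then back off along the arc.

>>> drive_tool(
  motion=[
    {"dx": 0.0,"dy": 0.001,"dz": -0.0009,"spin": 2.9,"claw": 0.0},
    {"dx": 0.0,"dy": 0.0024,"dz": -0.0014,"spin": 5.7,"claw": 0.0},
    {"dx": 0.0,"dy": 0.0028,"dz": -0.0014,"spin": 5.7,"claw": 0.0},
  ],
)

```text
t: 7.35
eef_pos: [0.4785, -0.1305, 0.1145]
ee_rot: [-0.044, -0.705, -0.046, 0.707]
contact_force: [-3.1, 7.0, 2.5]
gripper_width: 0.001
```

>>> drive_tool(
  motion=[
    {"dx": 0.0,"dy": -0.002,"dz": 0.001,"spin": 0.0,"claw": 0.0},
    {"dx": 0.0,"dy": -0.006,"dz": 0.003,"spin": -5.7,"claw": 0.0},
    {"dx": 0.0,"dy": -0.01,"dz": 0.003,"spin": -11.4,"claw": 0.0},
    {"dx": 0.0,"dy": -0.015,"dz": 0.0,"spin": -17.0,"claw": 0.0},
    {"dx": 0.0,"dy": -0.02,"dz": 0.0,"spin": -22.0,"claw": 0.0},
    {"dx": -0.01,"dy": -0.025,"dz": 0.0,"spin": -22.0,"claw": 0.0},
    {"dx": -0.04,"dy": -0.025,"dz": 0.0,"spin": -22.0,"claw": 0.0},
    {"dx": -0.07,"dy": -0.025,"dz": 0.0,"spin": -22.0,"claw": 0.0},
    {"dx": -0.1,"dy": -0.025,"dz": 0.0,"spin": -22.0,"claw": 0.0},
    {"dx": -0.13,"dy": -0.025,"dz": 0.0,"spin": -22.0,"claw": 0.0},
  ],
)

```text
t: 8.35
eef_pos: [0.4766, -0.1082, 0.2472]
ee_rot: [0.178, 0.685, 0.177, -0.684]
contact_force: [0.8, -0.7, -0.7]
gripper_width: 0.0
```

```bash
python3 - <<'E'
from h import *
im,D=r.capture("scene"); cv2.imwrite("pics/scene5.png",im)
for f in("scene0","c3x","scene5"):
    g=cv2.imread(f"pics/{f}.png")
    if g is None: continue
    h=cv2.cvtColor(g,cv2.COLOR_BGR2HSV); m=cv2.inRange(h,(170,120,60),(180,255,255))|cv2.inRange(h,(0,120,60),(8,255,255))
    k=m[240:300,205:265]; v,u=np.nonzero(k); print(f,len(u),u.mean()+205,v.mean()+240,v.min()+240,v.max()+240)
c3=cv2.resize(cv2.imread("pics/c3.png")[:,400:],(80,80),interpolation=cv2.INTER_AREA)
h=cv2.cvtColor(c3,cv2.COLOR_BGR2HSV); m=cv2.inRange(h,(170,120,60),(180,255,255))|cv2.inRange(h,(0,120,60),(8,255,255))
m[:20]=0;v,u=np.nonzero(m);k=u<70;print("latched",k.sum(),u[k].mean()+190,v[k].mean()+220,v[k].min()+220,v[k].max()+220)
c=np.hstack([cv2.resize(x,(400,400),interpolation=2) for x in(cv2.imread("pics/scene0.png")[230:310,195:275],im[230:310,195:275])]); cv2.imwrite("pics/c5.png",c)
print(zyaw()); to([.4545,.2695,.25])
E
```

```text
scene0 402 233.7810945273632 263.7313432835821 252 275
scene5 399 233.68170426065163 263.6065162907268 252 275
latched 385 233.73766233766233 264.9220779220779 254 276
-150.9214866557482
t 8.4 d [ 0.001  -0.3428 -0.162 ] F [ 1.4 -0.3  3.2] pos [ 0.4795 -0.1088  0.2521][ WARN:0@1.727] global loadsave.cpp:275 findDecoder imread_('pics/c3x.png'): can't open/read file: check file path/integrity
```

View pics/c5.png

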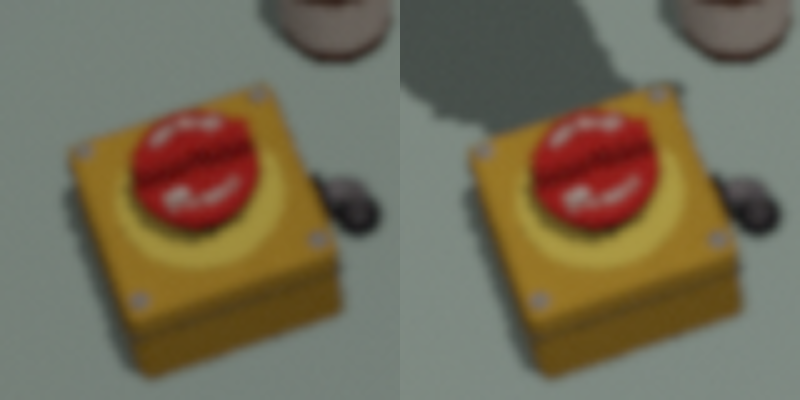

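The head now matches its first picture (rows 252–275, against 254–276 when latched), so it is out and untwisted. Next is the reset button.

>>> drive_tool(
  motion=[
    {"dx": 0.0,"dy": -0.03,"dz": -0.014,"spin": 0.0,"claw": 0.0},
    {"dx": 0.0,"dy": -0.06,"dz": -0.028,"spin": 0.0,"claw": 0.0},
    {"dx": 0.0,"dy": -0.1,"dz": -0.047,"spin": 0.0,"claw": 0.0},
    {"dx": 0.0,"dy": -0.14,"dz": -0.066,"spin": 0.0,"claw": 0.0},
    {"dx": 0.0,"dy": -0.18,"dz": -0.085,"spin": 0.0,"claw": 0.0},
    {"dx": 0.0,"dy": -0.22,"dz": -0.104,"spin": 0.0,"claw": 0.0},
    {"dx": 0.0,"dy": -0.26,"dz": -0.123,"spin": 0.0,"claw": 0.0},
    {"dx": 0.0,"dy": -0.3,"dz": -0.142,"spin": 0.0,"claw": 0.0},
    {"dx": 0.0,"dy": -0.33,"dz": -0.156,"spin": 0.0,"claw": 0.0},
    {"dx": 0.0,"dy": -0.343,"dz": -0.162,"spin": 0.0,"claw": 0.0},
    {"dx": 0.03,"dy": -0.343,"dz": -0.162,"spin": 0.0,"claw": 0.0},
    {"dx": 0.06,"dy": -0.343,"dz": -0.162,"spin": 0.0,"claw": 0.0},
    {"dx": 0.09,"dy": -0.343,"dz": -0.162,"spin": 0.0,"claw": 0.0},
    {"dx": 0.09,"dy": -0.343,"dz": -0.162,"spin": 0.0,"claw": 0.0},
    {"dx": 0.09,"dy": -0.343,"dz": -0.162,"spin": 0.0,"claw": 0.0},
  ],
)

```text
t: 9.9
eef_pos: [0.4514, 0.2705, 0.1557]
ee_rot: [0.178, 0.685, 0.177, -0.684]
contact_force: [0.2, -0.7, 0.2]
gripper_width: 0.001
```

```bash
python3 - <<'E'
from h import *
to([.4545,.2695,.114])
im,_=r.capture("top"); im2,D=r.capture("scene")
c=np.hstack([cv2.resize(im[230:310,180:260],(400,400),interpolation=2),cv2.resize(im2[110:190,285:365],(400,400),interpolation=2)]); cv2.imwrite("pics/c6.png",c)
E
```

```text
t 9.9 d [ 0.0417  0.0023 -0.0022] F [ 0.2 -0.7  0.2] pos [0.4514 0.2705 0.1557]
```

View pics/c6.png

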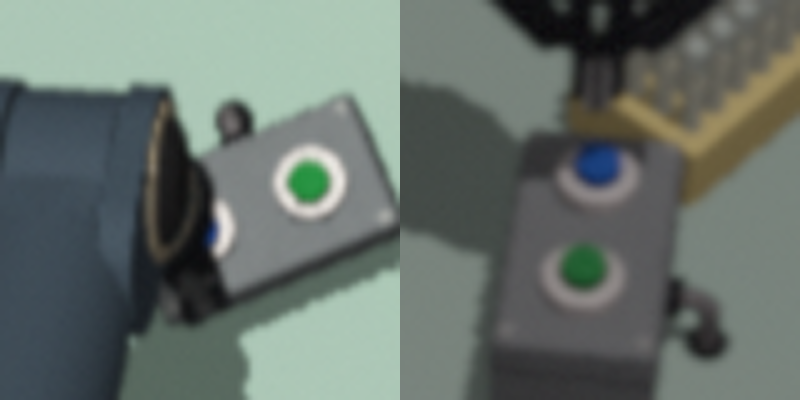

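The fingertips at (600,95) hang straight above the blue button at (600,163). The green button and the rack are clear. Now I'll press it.

>>> drive_tool(
  motion=[
    {"dx": 0.02,"dy": 0.001,"dz": -0.002,"spin": 0.0,"claw": 0.0},
    {"dx": 0.034,"dy": 0.002,"dz": -0.002,"spin": 0.0,"claw": 0.0},
    {"dx": 0.039,"dy": 0.002,"dz": -0.002,"spin": 0.0,"claw": 0.0},
    {"dx": 0.042,"dy": 0.002,"dz": -0.002,"spin": 0.0,"claw": 0.0},
    {"dx": 0.044,"dy": 0.002,"dz": -0.002,"spin": 0.0,"claw": 0.0},
    {"dx": 0.046,"dy": 0.002,"dz": -0.002,"spin": 0.0,"claw": 0.0},
    {"dx": 0.048,"dy": 0.002,"dz": -0.002,"spin": 0.0,"claw": 0.0},
    {"dx": 0.048,"dy": 0.002,"dz": -0.002,"spin": 0.0,"claw": 0.0},
  ],
)

```text
t: 10.8
eef_pos: [0.4533, 0.27, 0.108]
ee_rot: [-0.177, -0.684, -0.178, 0.685]
contact_force: [-4.6, -1.8, 12.5]
gripper_width: 0.004
```

>>> drive_tool(
  motion=[
    {"dx": 0.001,"dy": 0.0,"dz": 0.0,"spin": 0.0,"claw": 0.0},
    {"dx": 0.002,"dy": 0.0,"dz": 0.0,"spin": 0.0,"claw": 0.0},
    {"dx": 0.002,"dy": 0.0,"dz": 0.0,"spin": 0.0,"claw": 0.0},
  ],
)

```text
t: 11.1
eef_pos: [0.4534, 0.27, 0.1077]
ee_rot: [-0.177, -0.684, -0.179, 0.685]
contact_force: [-10.0, -3.2, 28.6]
gripper_width: -0.005
```

>>> drive_tool(
  motion=[
    {"dx": -0.004,"dy": 0.0,"dz": 0.0,"spin": 0.0,"claw": 0.0},
    {"dx": -0.01,"dy": 0.0,"dz": 0.0,"spin": 0.0,"claw": 0.0},
    {"dx": -0.03,"dy": 0.0,"dz": 0.0,"spin": 0.0,"claw": 0.0},
    {"dx": -0.06,"dy": 0.0,"dz": 0.0,"spin": 0.0,"claw": 0.0},
    {"dx": -0.1,"dy": 0.0,"dz": 0.0,"spin": 0.0,"claw": 0.0},
    {"dx": -0.14,"dy": 0.0,"dz": 0.0,"spin": 0.0,"claw": 0.0},
    {"dx": -0.14,"dy": 0.0,"dz": 0.0,"spin": 0.0,"claw": 0.0},
    {"dx": -0.14,"dy": 0.0,"dz": 0.0,"spin": 0.0,"claw": 0.0},
  ],
)

```text
t: 11.9
eef_pos: [0.4589, 0.2695, 0.2402]
ee_rot: [-0.178, -0.683, -0.182, 0.684]
contact_force: [-0.1, -0.5, -0.2]
gripper_width: -0.0
```

```bash
python3 - <<'E'
from h import *
s=r.state();print(s["t"],s["contact_force"],s["dq"])
im,_=r.capture("scene"); cv2.imwrite("pics/scene7.png",im)
g=cv2.imread("pics/scene0.png")
for x in(g,im):
    for lo,hi,(a,b,c,d) in(((100,120,60),(130,255,255),(310,135,335,152)),((45,100,40),(90,255,255),(312,155,332,172)),):
        v,u=np.nonzero(cv2.inRange(cv2.cvtColor(x,cv2.COLOR_BGR2HSV),lo,hi)[b:d,a:c]); print(len(u),u.mean().round(2)+a,v.mean().round(2)+b)
E
```

```text
11.9 [-0.08379498 -0.4962295  -0.24778679] [ 0.01043917  0.02309909 -0.00223762  0.03609018  0.00092098  0.00359359
  0.00148298]
48 324.12 142.35
45 321.22 162.89
52 324.06 142.06
46 321.22 162.8
```

View pics/scene7.png

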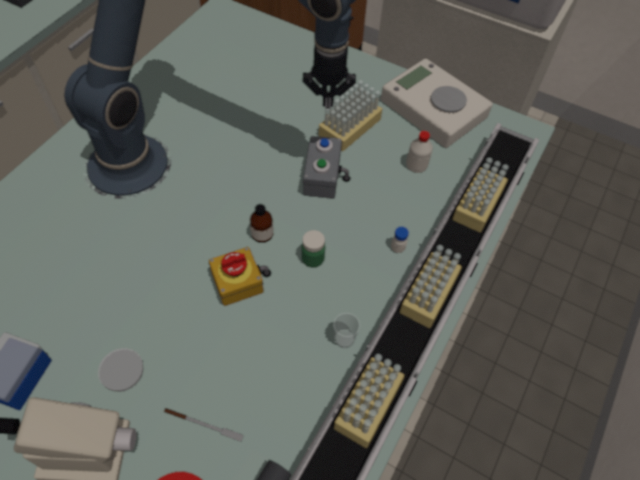

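The picture shows everything where it was: blue at (324,142), green at (321,163), the e-stop out at (234,264), and the arm clear at (328,100). I'll hand in.

```bash
python3 -c "
from workcell import r
print(r.hand_in())"
```

```text
the job is handed in; nothing more can be done
None
```

The emergency-stop check is done in the order you asked and handed in; the arm had finished at about 12 s of the 51 s allowed. All contact was made with the shut fingertips.

- **Push in:** I pressed the red button by the top of its grip bar to its end stop, at 29 N. The picture afterwards showed it staying in.
- **Twist:** I pushed one flank of the grip bar clockwise along an arc, with 4 to 8 N of side force. The tool turned about 0.8 rad. After I backed away, the head's outline matched the starting picture to about 0.1 px, so it is out and untwisted.
- **Reset:** I pressed the blue button to its end stop, at 29 N and about 6 mm, then released it. It is back within 0.3 px of its starting place.

In the last picture the green start button has not moved. By eye, nothing on the bench has shifted; I did not measure the bystanders individually. The arm ended clear of everything, with no contact force.

No check failed. One motion list was refused before anything moved, apparently because some rows left out values, and I resent it with every value filled in. The two cameras placed the red head about 5 mm apart, and a point between them worked.

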